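# Clamp the tube rack and lock the bar with the thumb wedge

### The job

Clamp the blue tube rack on its platform so that it cannot walk about: slide the clamp bar forward until it gently holds the rack against the fixed fence, then slide the thumb wedge along its ramp, in behind the bar, until it jams and stays jammed by itself with the bar fast. Drive the wedge home with a firm thumb push of about 16 N, as much more would crack the rack; then let go and leave the other things on the bench alone.

Things in the scene. Friction and masses are not known exactly. Their poses are not given: they have to be found in the camera images.
- platform: grey plate fixed on the bench, its top 12 mm above the bench. Origin: on the bench under the plate. x: the way the bar closes; y: the way the wedge is driven; z up. At x = +60 mm stands the fixed fence (30 mm high). The plate spans x -140 to 75, y -100 to 100; a wing x -140 to -60 carries the wedge out to y -170. All heights below are above the bench.
- clamp_bar (a joint): slide of the aluminium clamp bar along platform +x, in m: 0 drawn right back (starts 0.004 to 0.008), about 0.021 when it holds the rack square against the fence. Friction about 1 N; it stays where left. Its block (y -60 to 60, height 14 to 37 mm) has a flat rear face 12.5 mm behind bar_fin. In front it carries a long jaw on springs (14 N per mm).
- bar_fin (a point): on the upright fin that moves the bar (16 mm along platform y, 12 mm along x, height 37 to 81 mm, free above the bar); the point is on the fin's axis at 66 mm height. Bar and fin move along platform x only. Drawn back, the bar shuts the wedge's way, so it must be closed first.
- wedge_tab (a point): on the thumb tab of the loose steel wedge: tab 14 x 14 mm, height 34 (top of the wedge) to 66 mm; the point is on its axis at 54 mm height. From the tab's axis: straight face 17 mm to platform +x, nose 50 mm ahead in +y, flat tail face (38 mm wide) 20 mm behind. A push of 16 N along +y, measured once it jams, clamps the rack with some 6 to 13 N.
- thumb_wedge: the wedge (150 g, 70 mm long, 22 mm high). Origin on its underside, 8 mm behind the tab's axis; z up; y, its drive direction, is within 3 degrees of platform y. It starts 1 to 8 mm clear of the ramp. The straight face slides along the bar's rear face, the other face tapers 1:6 like the ramp. Driven some 55 to 125 mm along platform +y before it jams; self-locking.
- rack_centre (a point): centre of the blue tube rack (95 mm along platform x, 188 mm along y, 58 mm high) that stands loose on the plate, 3 to 11 mm short of the fence and a little askew; the bar squares it up. The 22 mm high ramp block behind the wedge was bolted up by hand and its set-back differs by up to 7 mm each time, so the jam is found only by feel.
- bench_timer: white bench timer, 46x68x52 mm, bystander; origin at its foot
- clear_bottle: clear laboratory bottle with cap, 56 mm wide, 102 mm high, bystander; origin at its foot
- small_flask: small stoppered volumetric flask, 29 mm wide, 98 mm high, bystander; origin at its foot
- felt_pen: marker pen lying on the bench, 130 mm long, 14 mm thick, bystander; origin under its middle
Things that resemble listed ones, but are neither listed nor needed, are in the scene too. Leave any green look-alike of the thumb_wedge alone.

How it is judged:
By the outcome, as a careful person would: the job done as asked, in the order asked, and still so for the second after the job is handed in, with the robot touching nothing.
It also fails if it takes over 67 s, if anything falls off the work surface, if the arm or the gripper's body presses on something with over 40 N, if the wrist force passes 120 N, or if a joint passes its speed limit or range.

### The arm

A 6-joint arm with a two-finger parallel gripper is mounted at the origin on a cart in front of the work surface, level with it; the furniture and walls round the work are solid. World frame = base frame: x ahead of the robot, y to its left, z up, the work surface at z = 0. Lengths are in m, angles in degrees, forces in N, time in s.
With the tool pointing down it reaches from about 0.325 to 0.775 m from the base axis. Payload 5.5 kg.
Tool frame: the origin (TCP) lies where the fingers leave the gripper's body, on its centre line; the fingertips stand 73 mm ahead of it and the grasp point (between the pads) lies 54 mm ahead of it; y points along the fingers, z is the direction in which the jaws open and shut, and the axes are right-handed (so a half turn about y gives the same grasp; the last joint's range is limited). The gripper opens to 85 mm and grips with 20 to 120 N. Pads are 22 mm wide; open, the fingers measure 114 mm over their backs; the gripper's body (76 mm by 85 mm) begins 54 mm behind the grasp point. The pads swing forward as they close: fully open they stand 13 mm farther back than shut.
Start: joints at [73.241, 5.22, 70.514, -0, 104.267, -3.249], TCP at [0.14, 0.583, 0.304] pointing down, gripper open.
Joint ranges: [-164.24, 164.24], [-49.07, 125.15], [9.68, 141.18], [-86.29, 266.29], [3.28, 154.24], [-151.56, 151.56]. Speed limits (degrees/s): [147.25, 147.25, 172.46, 180, 180, 180].

### API

Orientations are given as [roll, pitch, yaw] about the fixed x, y, z axes, in that order (R = Rz(yaw) Ry(pitch) Rx(roll)).
In Python, from workcell import robot, eyes gives the robot as it stands.
- The arm moves only by the shell command python3 -m crank 'ROWS' [OPENING] [FORCE]. ROWS is JSON, a list of rows, each a list of 4 numbers: the shift along the tool's x, y, z in m, then the turn about the tool's y in degrees. A call has 1 to 8 rows; each row shifts and turns the commanded pose from where the row before left it, along the tool's axes as they then stand; what a row does not reach is not made up. A row lasts 1/10 s, in which the tool goes at most 50 mm and 8.59 degrees, less where a joint would pass 70% of its speed; a pose out of reach is approached as far as the arm can. A call with a gripper value outside its range is refused whole. OPENING is the finger opening in m, from 0 to 0.0854, set as the call begins (- or left out, the last holds). The fingers move at their own pace and stop on an object; FORCE is the grip in N (left out, the last holds). Time passes only in rows, so rows that do not move let the fingers close. It gives the time, the measured TCP pose, the force and the opening at its end, in the units of the state.
- robot.get_state(): the state, without advancing time (a new reading comes with each control period).
- eyes.camera(name): name is "side" or "top"; returns a dict with "frame" (480x640x3 uint8, red, green, blue), "camera_matrix" (3x3 intrinsics, pixels), "k1" (the pictures are not rectified: a ray, as slopes to the right and down, at radius r is drawn at 1 + k1 r^2 times it, then the intrinsics apply), "rvec" (rotation vector, rad) and "tvec" (3), from world to camera coordinates, as OpenCV has them. Camera axes: x right, y down, z forward; pixel columns grow to the right and rows downward; lengths in m; the calibration is good to about 2 mm. A picture is of the moment at which its call begins. There is no depth.
- robot.close_job(): hands the job in, once; it reports no verdict.
The state is a dict: "t": time; "q": joint angles; "joint_vel": joint speeds; "effort": joint torques, N m; "tcp_pos": TCP position; "eef_rot": TCP orientation; "force": force on the tool from outside, world axes, zero at the start; "ft_torque": the same for the moment, N m; "grip_width": finger opening in m.
Only numpy, scipy, OpenCV 4.12 (cv2) and the standard library are available. Lean on these libraries where they do the work, as an engineer would, in place of code of your own. Each camera call takes 0.05 s, during which the arm holds its last target.

## Working session

There is one attempt and no reset: what is moved stays moved. The work goes in short steps, Python scripts to look and compute and a shell command to move; the robot and the scene stay as the last step left them, time stands still between calls to the robot, and variables do not carry over. Pictures are saved under pics/ and viewed, and the job is handed in when it is done.

```bash
ls; mkdir -p pics; cat > h.py <<'E'
import numpy as np, cv2
from workcell import robot, eyes
def save(name,fn):
    c=eyes.camera(name); cv2.imwrite('pics/'+fn,c['frame'][:,:,::-1]); np.savez('pics/'+fn+'.npz',**{k:np.array(c[k]) for k in c}); return c
E
python3 - <<'E'
from h import *
s=robot.get_state(); print(s)
for n in('side','top'):
    c=save(n,n+'0.png'); print(n,c['camera_matrix'],c['k1'],c['rvec'],c['tvec'])
E
```

```text
pics
{'t': 0.0, 'q': array([ 7.32390633e+01,  5.26341041e+00,  7.05799133e+01, -1.35000115e-03,
        1.04268006e+02, -3.24907968e+00]), 'joint_vel': array([-0.02918843, -0.17791821, -0.04547006,  0.00272574,  0.01793214,
        0.01373996]), 'effort': array([ 6.52399867e-04, -4.58728373e+01, -4.18030286e+01, -4.65723997e-05,
        1.17683868e-02, -2.40142839e-05]), 'tcp_pos': array([0.14015974, 0.58325709, 0.30276697]), 'eef_rot': array([-9.01112254e+01,  5.00293256e-03, -1.35121933e+01]), 'force': array([-0.44288367,  0.80005813,  0.11608952]), 'ft_torque': array([ 0.03203117, -0.03283406, -0.11688933]), 'grip_width': 0.08551688875390714}
side [[548.37453869   0.         332.4246373 ]
 [  0.         548.37453869 236.00289616]
 [  0.           0.           1.        ]] 0.0345730558140398 [ 2.09565377 -0.31659605  0.14637012] [-0.35723628  0.28156232  0.83072031]
top [[584.35983012   0.         318.38523233]
 [  0.         584.35983012 238.95342696]
 [  0.           0.           1.        ]] -0.04331185877162616 [ 2.12269522 -2.16620727  0.15197672] [0.31015514 0.46579179 1.10789801]
```

View pics/side0.png

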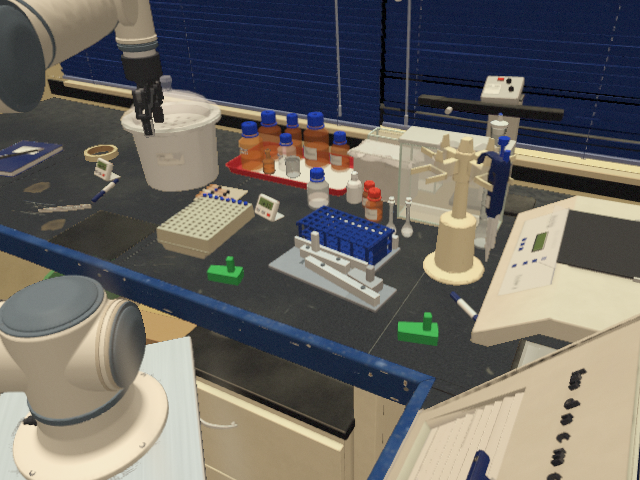

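View pics/top0.png

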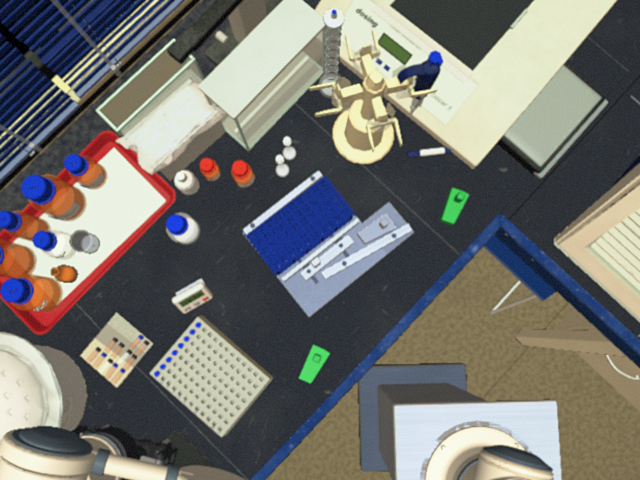

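The platform, with the blue rack, bar fin and steel wedge, sits around (340,245) in top and (340,260) in side. The green look-alikes are at (314,365) and (454,205) in top. I'll zoom in.

```bash
cat >> h.py <<'E'
def load(fn):
    return dict(np.load('pics/'+fn+'.npz'))
def D(c): return np.array([float(c['k1']),0,0,0,0])
def proj(c,P):
    return cv2.projectPoints(np.atleast_2d(np.array(P,float)),c['rvec'],c['tvec'],c['camera_matrix'],D(c))[0].reshape(-1,2)
def ray(c,px):
    u=cv2.undistortPoints(np.array([[px]],float),c['camera_matrix'],D(c)).ravel()
    R=cv2.Rodrigues(c['rvec'])[0]; d=R.T@np.array([u[0],u[1],1]); o=-R.T@np.ravel(c['tvec']); return o,d/np.linalg.norm(d)
def atz(c,px,z):
    o,d=ray(c,px); return o+d*(z-o[2])/d[2]
def tri(c1,p1,c2,p2):
    o1,d1=ray(c1,p1);o2,d2=ray(c2,p2)
    A=np.stack([d1,-d2],1); t=np.linalg.lstsq(A,o2-o1,rcond=None)[0]
    a,b=o1+d1*t[0],o2+d2*t[1]; return (a+b)/2,np.linalg.norm(a-b)
def crop(fn,x,y,w,h,s,out):
    im=cv2.imread('pics/'+fn)[y:y+h,x:x+w]; cv2.imwrite('pics/'+out,cv2.resize(im,None,fx=s,fy=s,interpolation=cv2.INTER_CUBIC))
E
python3 - <<'E'
from h import *
crop('top0.png',235,165,190,150,4,'tc0.png')
crop('side0.png',260,200,150,110,5,'sc0.png')
c=load('top0.png');s=load('side0.png')
print(proj(c,[0,0,0]),proj(c,[.5,0,0]),proj(s,[.5,0,0]))
E
```

```text
[[480.16856999 481.92006256]] [[466.60743945 224.70271458]] [[403.41386413 351.44211849]]
```

View pics/tc0.png

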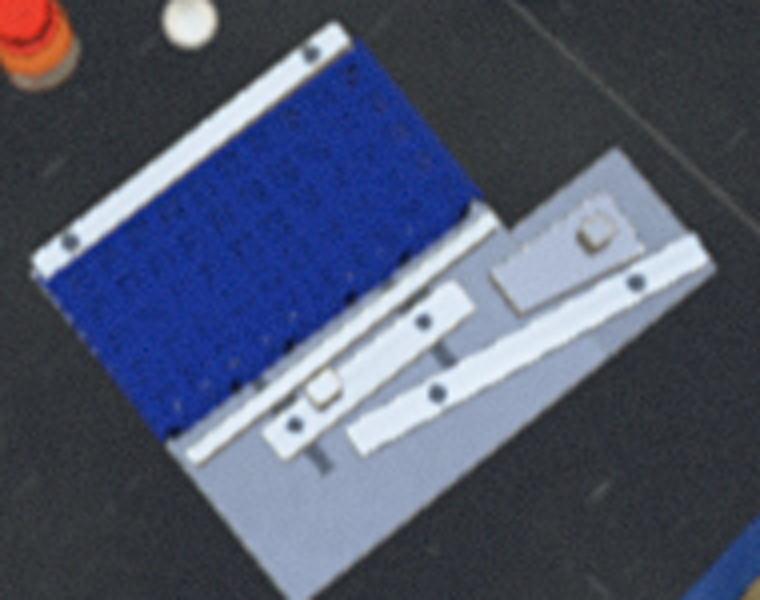

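View pics/sc0.png

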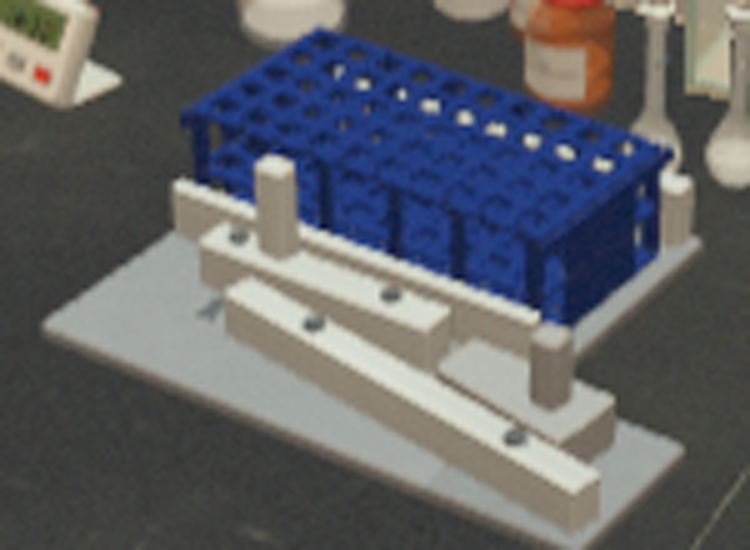

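```bash
cat > m.py <<'E'
from h import *
from scipy.optimize import least_squares
t=load('top0.png');s=load('side0.png')
T=lambda x,y:(235+x/4,165+y/4)
S=lambda x,y:(260+x/5,200+y/5)
pl=[([-.14,.1,.012],T(293,602),S(43,324)),([-.14,-.17,.012],T(717,268),S(575,548)),([-.06,-.17,.012],T(617,147),S(685,447))]
for P,a,b in pl: print(P,tri(t,a,s,b),atz(t,a,.012))
print('fin top',tri(t,T(325,381),s,S(275,163)),atz(t,T(325,381),.081),atz(s,S(275,163),.081))
print('tab top',tri(t,T(598,227),s,S(552,334)),atz(t,T(598,227),.066),atz(s,S(552,334),.066))
# pose fit on plate corners
def w(p,q): 
    c,sn=np.cos(p[2]),np.sin(p[2]); q=np.atleast_2d(np.array(q,float)); return np.c_[p[0]+c*q[:,0]-sn*q[:,1],p[1]+sn*q[:,0]+c*q[:,1],q[:,2]]
def r(p):
    W=w(p,[x[0] for x in pl]); return np.r_[(proj(t,W)-[x[1] for x in pl]).ravel(),(proj(s,W)-[x[2] for x in pl]).ravel()]
f=least_squares(r,[.5,.1,.6]); print(f.x,np.degrees(f.x[2]),f.fun.round(1)); np.save('plat.npy',f.x)
def inv(X,p=f.x):
    c,sn=np.cos(p[2]),np.sin(p[2]); d=X[:2]-p[:2]; return np.array([c*d[0]+sn*d[1],-sn*d[0]+c*d[1]])*1000
print('fin plat',inv(tri(t,T(325,381),s,S(275,163))[0]),'tab',inv(tri(t,T(598,227),s,S(552,334))[0]))
for n,px in dict(noseR=(522,313),noseL=(490,272),tailR=(645,247),tailL=(597,193)).items(): print(n,inv(atz(t,T(*px),.034)))
for n,px in dict(rampNose=(345,432),rampNoseB=(362,457),rampT=(698,233),rT2=(716,263)).items(): print(n,inv(atz(t,T(*px),.034)))
for n,px in dict(barRR=(475,305),barRL=(284,461),barFL=(262,432),barFR=(460,281)).items(): print(n,inv(atz(t,T(*px),.037)))
for n,px in dict(fence=(335,22),fenceL=(32,265),rackA=(487,200),rackB=(165,440)).items(): print(n,inv(atz(t,T(*px),.042 if n[0]=='f' else .07)))
E
python3 m.py
```

```text
[-0.14, 0.1, 0.012] (array([0.32538364, 0.32349552, 0.00828987]), np.float64(0.0022085864623949732)) [0.32423197 0.32355049 0.012     ]
[-0.14, -0.17, 0.012] (array([0.48665001, 0.10848029, 0.01133638]), np.float64(0.0023838558029090984)) [0.48536901 0.10887646 0.012     ]
[-0.06, -0.17, 0.012] (array([0.54993318, 0.15587704, 0.00968503]), np.float64(0.0028816489437305526)) [0.54801811 0.15653696 0.012     ]
fin top (array([0.42604568, 0.30521994, 0.07928804]), np.float64(0.0014084190858290582)) [0.42516099 0.30532875 0.081     ] [0.42609332 0.30243061 0.081     ]
tab top (array([0.49989037, 0.1730694 , 0.06319904]), np.float64(0.0028789473422366667)) [0.49797703 0.17372777 0.066     ] [0.49999059 0.16930874 0.066     ]
[0.49637691 0.32735501 0.64347726] 36.8685313130438 [ 0.1 -0.1  0.7 -0.5  0.5 -1.2 -1.1 -1.3 -0.6  0.2 -0.4 -0.7]
fin plat [-69.54660804  24.48902418] tab [ -89.7576036  -125.53870267]
noseR [-98.89329865 -74.05159684]
noseL [-73.40986336 -74.3779394 ]
tailR [-110.5831756  -142.01263205]
tailL [ -75.10718291 -140.40086542]
rampNose [-91.48374685  29.93691408]
rampNoseB [-106.11166222   30.93260042]
rampT [-121.23191247 -166.93157547]
rT2 [-138.22315659 -164.434515  ]
barRR [-81.88533357 -58.03531737]
barRL [-84.59500914  61.95181562]
barFL [-66.95139572  61.72477383]
barFR [-68.11385615 -59.63745313]
fence [ 70.9109308  -90.90004488]
fenceL [ 66.08552446 100.23692451]
rackA [-48.43449553 -89.64714824]
rackB [-44.84834627 100.7662758 ]
```

Measured heights agree with the text to within about 3 mm (fin 79/81, tab 63/66, plate 8–11/12). Platform yaw is 36.9°, so a tool yaw of -53.1° lines tool z up with platform +x and tool x with platform -y. Plan: fingers shut, go behind the fin and push it along +z. Then go to the wedge's tail and push along -x.

```bash
python3 -m crank '[[0.04,0,-0.0285,0],[0.04,0,-0.0285,0],[0.04,0,-0.0285,0],[0.04,0,-0.0285,0],[0.04,0,-0.0285,0],[0.04,0,-0.0285,0],[0.04,0,-0.0285,0],[0.04,0,-0.0285,0]]' 0 40; python3 -m crank '[[0,0.02,0,8],[0,0.02,0,8],[0,0.02,0,8],[0,0.02,0,8],[0,0.02,0,7.6],[0,0,0,0],[0,0,0,0]]'
cat > st.py <<'E'
from h import *
p=np.load('plat.npy')
def st():
    s=robot.get_state(); c,sn=np.cos(p[2]),np.sin(p[2]); d=s['tcp_pos'][:2]-p[:2]; f=s['force']
    print('t',round(s['t'],2),'plat xy mm',np.round([(c*d[0]+sn*d[1])*1e3,(-sn*d[0]+c*d[1])*1e3],1),'tip z',round((s['tcp_pos'][2]-.073)*1e3,1),'Fplat',np.round([c*f[0]+sn*f[1],-sn*f[0]+c*f[1],f[2]],2),'rot',np.round(s['eef_rot'],2),'g',round(s['grip_width'],4))
st()
E
python3 st.py
```

```text
t: 0.9
tcp_pos: [0.3989, 0.2852, 0.3036]
eef_rot: [-90.0, 0.0, -13.5]
force: [0.6, 1.0, 0.3]
grip_width: 0.0001
t: 1.6
tcp_pos: [0.3979, 0.2869, 0.2038]
eef_rot: [-90.1, 0.0, -52.9]
force: [-0.2, 0.4, -0.1]
grip_width: -0.0
t 1.6 plat xy mm [-103.1   26.7] tip z 130.8 Fplat [ 0.08  0.4  -0.11] rot [-9.006e+01  1.000e-02 -5.291e+01] g -0.0
```

```bash
python3 -m crank '[[0.002,0.02,-0.002,0],[0,0.02,-0.002,0],[0,0.02,0,0],[0,0.02,0,0],[0,0,0,0],[0,0,0,0]]'; python3 st.py; python3 - <<'E'
from h import *
save('side','s1.png');save('top','t1.png')
crop('s1.png',250,190,150,110,5,'s1c.png');crop('t1.png',235,165,190,150,4,'t1c.png')
E
```

```text
t: 2.2
tcp_pos: [0.3965, 0.2832, 0.1253]
eef_rot: [-89.9, -0.0, -53.0]
force: [-0.2, -0.8, -0.1]
grip_width: 0.0001
t 2.2 plat xy mm [-106.4   24.7] tip z 52.3 Fplat [-0.63 -0.49 -0.07] rot [-8.993e+01 -1.000e-02 -5.301e+01] g 0.0001
```

View pics/s1c.png

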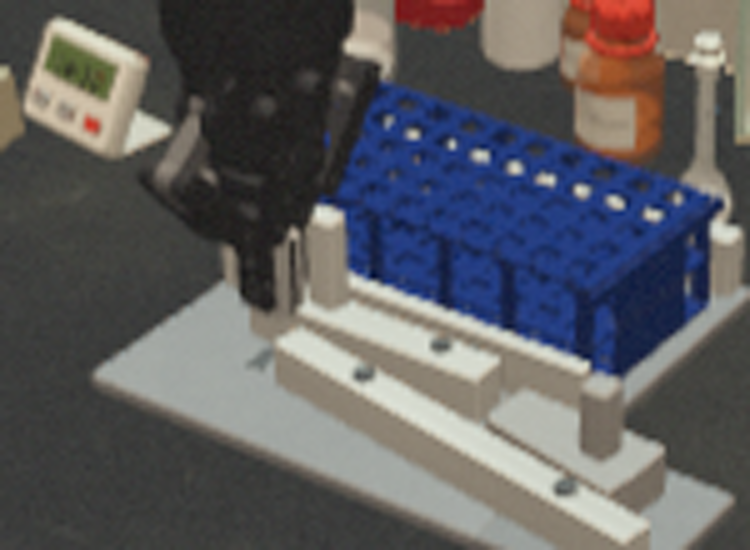

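View pics/t1c.png

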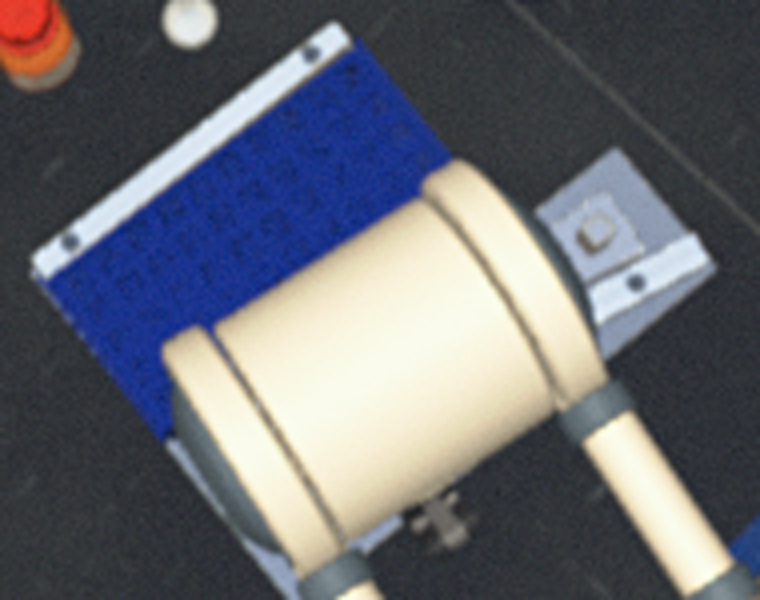

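The fingertips (250–290,300 in the side crop) stand just behind the fin (330,220). The knuckles flare out above the tips, so I'll raise 4 mm and then advance by feel.

```bash
python3 -m crank '[[0,-0.004,0.003,0],[0,0,0.003,0],[0,0,0.003,0],[0,0,0.002,0],[0,0,0,0]]'; python3 st.py;  python3 -m crank '[[0,0,0.002,0],[0,0,0.002,0],[0,0,0.002,0],[0,0,0.002,0],[0,0,0,0]]'; python3 st.py
```

```text
t: 2.8
tcp_pos: [0.405, 0.2897, 0.1278]
eef_rot: [-90.0, 0.0, -53.1]
force: [-0.4, -0.6, -1.0]
grip_width: 0.0002
t 2.8 plat xy mm [-95.7  24.7] tip z 54.8 Fplat [-0.66 -0.26 -1.04] rot [-90.01   0.   -53.11] g 0.0002
t: 3.3
tcp_pos: [0.4114, 0.2945, 0.1278]
eef_rot: [-90.0, 0.0, -53.1]
force: [0.1, 0.1, -1.0]
grip_width: 0.0001
t 3.3 plat xy mm [-87.7  24.7] tip z 54.8 Fplat [ 0.11 -0.01 -1.01] rot [-90.01   0.   -53.11] g 0.0001
```

```bash
python3 -m crank '[[0,0,0.001,0],[0,0,0.001,0],[0,0,0.001,0],[0,0,0.001,0],[0,0,0,0]]'; python3 st.py;  python3 -m crank '[[0,0,0.001,0],[0,0,0.001,0],[0,0,0.001,0],[0,0,0.001,0],[0,0,0,0]]'; python3 st.py; python3 - <<'E'
from h import *
save('side','s2.png')
crop('s2.png',250,190,150,110,5,'s2c.png')
E
```

```text
t: 3.8
tcp_pos: [0.4144, 0.2968, 0.1278]
eef_rot: [-90.0, 0.0, -53.1]
force: [-1.8, -0.2, 0.2]
grip_width: 0.0001
t 3.8 plat xy mm [-83.9  24.7] tip z 54.8 Fplat [-1.62  0.9   0.17] rot [-9.001e+01  1.000e-02 -5.311e+01] g 0.0001
t: 4.3
tcp_pos: [0.4177, 0.2993, 0.1278]
eef_rot: [-90.0, 0.0, -53.1]
force: [-2.0, -0.3, 0.1]
grip_width: -0.0001
t 4.3 plat xy mm [-79.8  24.7] tip z 54.8 Fplat [-1.81  0.99  0.08] rot [-9.001e+01  1.000e-02 -5.311e+01] g -0.0001
```

View pics/s2c.png

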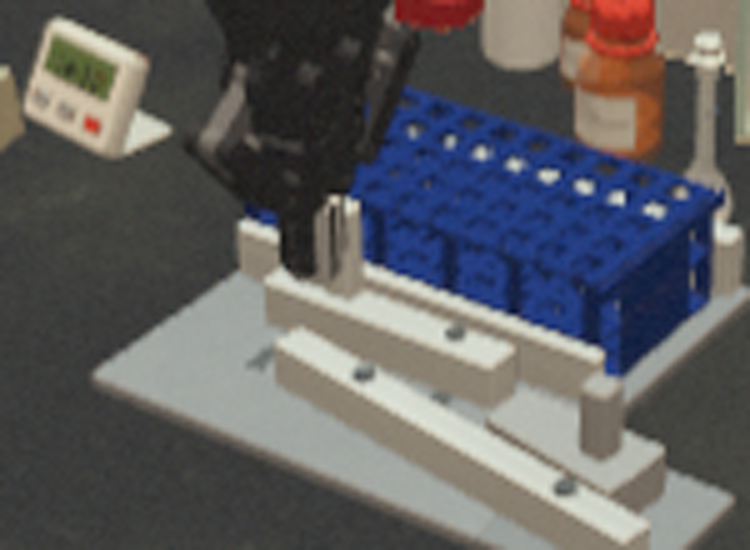

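The bar is following (fin at (345,210)) with about 1 N of friction. I'll keep going until the force builds.

```bash
for i in 1 2; do python3 -m crank '[[0,0,0.001,0],[0,0,0.001,0],[0,0,0,0]]' >/dev/null; python3 st.py; done; python3 -m crank '[[0,0,0.001,0],[0,0,0.001,0],[0,0,0,0]]' >/dev/null; python3 st.py
```

```text
t 4.65 plat xy mm [-77.8  24.7] tip z 54.8 Fplat [-1.06  1.28 -0.51] rot [-9.000e+01  1.000e-02 -5.311e+01] g 0.0001
t 4.95 plat xy mm [-76.2  24.8] tip z 54.8 Fplat [-3.9   1.04  1.12] rot [-9.007e+01  1.000e-02 -5.310e+01] g 0.0002
t 5.25 plat xy mm [-75.3  24.8] tip z 54.8 Fplat [-11.48   1.09   5.24] rot [-9.027e+01  1.000e-02 -5.311e+01] g -0.0001
```

```bash
python3 - <<'E'
from h import *
save('side','s3.png');save('top','t3.png')
crop('s3.png',250,190,150,110,5,'s3c.png');crop('t3.png',235,165,190,150,4,'t3c.png')
E
```

```text
(no output)
```

View pics/s3c.png

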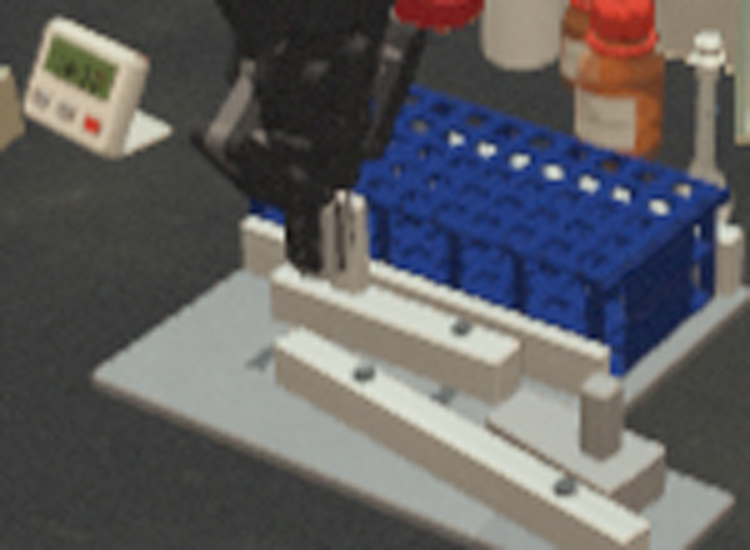

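View pics/t3c.png

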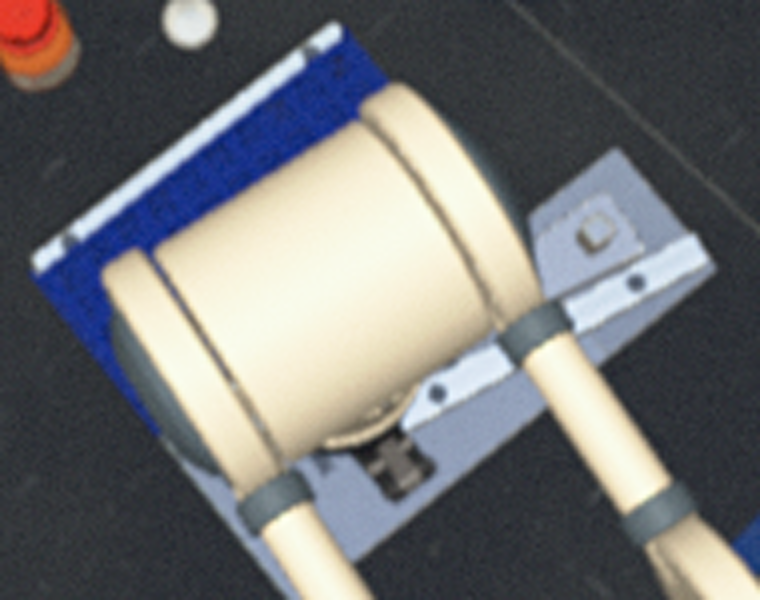

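```bash
cat > mb.py <<'E'
from h import *
p=np.load('plat.npy');s=load('side0.png')
def inv(X):
    c,sn=np.cos(p[2]),np.sin(p[2]); d=X[:2]-p[:2]; return np.array([c*d[0]+sn*d[1],-sn*d[0]+c*d[1]])*1000
# bar block rear top corners at y=-60 (nearest), z .037: before and after
print('before',inv(atz(s,(260+452/5,200+312/5),.037)), inv(atz(s,(260+435/5,200+335/5),.037)))
print('after',inv(atz(s,(250+523/5,190+345/5),.037)), inv(atz(s,(250+502/5,190+368/5),.037)))
print('fin',inv(atz(s,(315,232.6),.081)),inv(atz(s,(250+347/5,190+197/5),.081)))
E
python3 mb.py
```

```text
before [-66.40440267 -63.65108348] [-83.81802446 -67.5280104 ]
after [-51.27566865 -63.57053864] [-69.96298622 -66.15071878]
fin [-71.18203938  22.2289387 ] [-55.7109523   22.70739011]
```

The bar has moved about 15 mm, so the joint is at about 0.021. The rack is at the fence and the jaw springs are loaded. I'll back off and check.

```bash
python3 -m crank '[[0,0,-0.001,0],[0,0,-0.004,0],[0,0,-0.01,0],[0,-0.03,0,0],[0,-0.04,0,0],[0.04,-0.03,0,0],[0.04,0,0,0],[0.04,0,0,0]]'; python3 -m crank '[[0.04,0,-0.008,0],[0.03,0,-0.008,0],[0,0,0,0],[0,0,0,0]]'; python3 st.py; python3 - <<'E'
from h import *
save('side','s4.png');save('top','t4.png')
crop('s4.png',250,190,150,110,5,'s4c.png');crop('t4.png',235,165,190,150,4,'t4c.png')
E
```

```text
t: 6.15
tcp_pos: [0.4835, 0.1968, 0.2303]
eef_rot: [-89.7, -0.1, -53.1]
force: [0.0, -0.0, -0.7]
grip_width: 0.0001
t: 6.55
tcp_pos: [0.5117, 0.1317, 0.2281]
eef_rot: [-89.9, -0.0, -53.2]
force: [0.2, 0.8, 0.3]
grip_width: 0.0
t 6.55 plat xy mm [-105.1 -165.7] tip z 155.1 Fplat [0.66 0.5  0.35] rot [-89.95  -0.   -53.22] g 0.0
```

View pics/s4c.png

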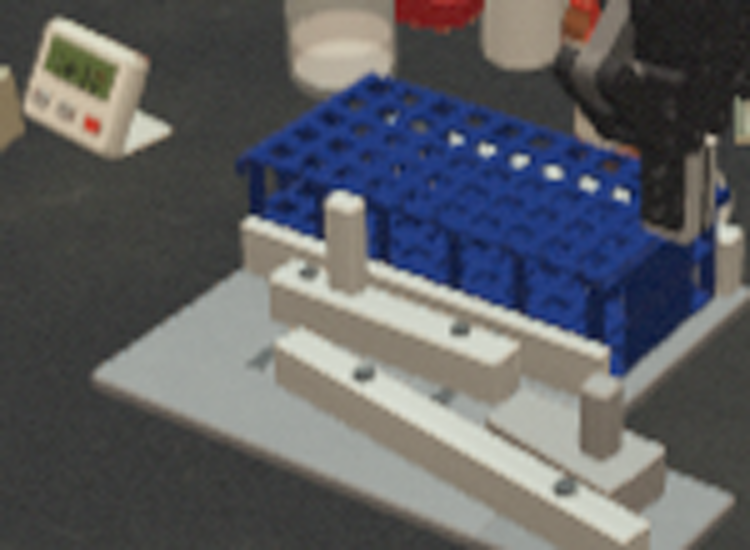

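View pics/t4c.png

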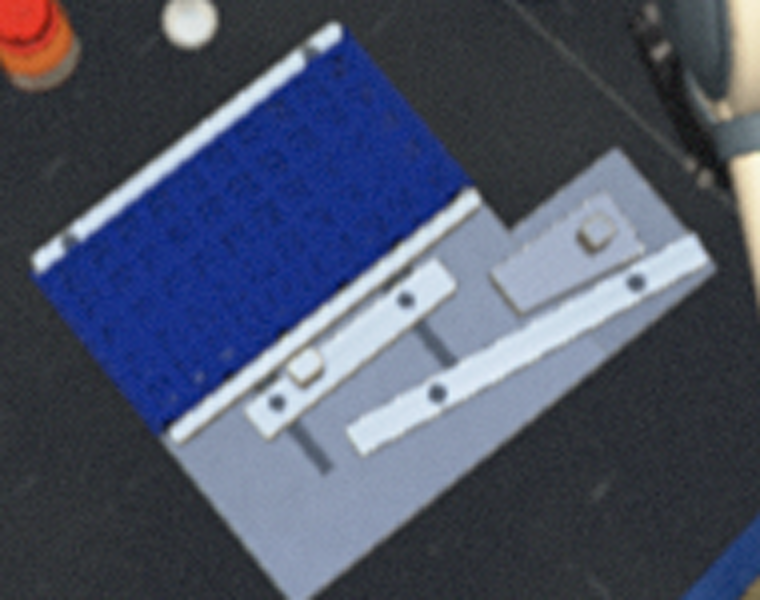

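The rack is square against the fence (no gap left in the top view) and the bar and jaw are parallel to it. Next I'll get behind the wedge's tail, with the TCP at about (-92,-169).

```bash
python3 -m crank '[[0.004,0,0.013,0],[0,0.04,0,0],[0,0.04,0,0],[0,0.03,0,0],[0,0.01,0,0],[0,0,0,0],[0,0,0,0]]'; python3 st.py; python3 - <<'E'
from h import *
save('side','s5.png')
crop('s5.png',290,200,150,110,5,'s5c.png')
E
```

```text
t: 7.35
tcp_pos: [0.5252, 0.1375, 0.1099]
eef_rot: [-89.9, -0.1, -53.1]
force: [0.5, -0.3, -0.2]
grip_width: 0.0001
t 7.35 plat xy mm [ -90.9 -169.2] tip z 36.9 Fplat [ 0.25 -0.57 -0.22] rot [-8.986e+01 -6.000e-02 -5.306e+01] g 0.0001
```

View pics/s5c.png

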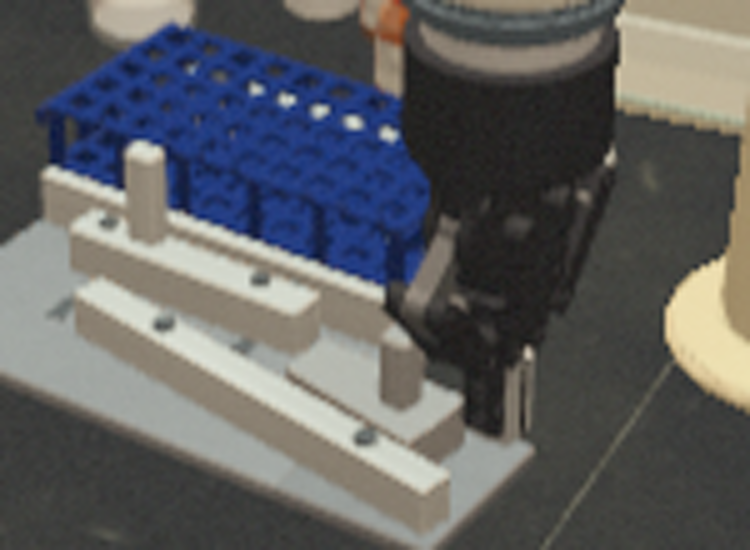

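The shut fingers (490,400) are behind the tail and clear of it. I'll lower to mid-tail height and approach.

```bash
python3 -m crank '[[0,0.009,0,0],[0,0.008,0,0],[-0.003,0,0,0],[-0.003,0,0,0],[-0.003,0,0,0],[0,0,0,0],[0,0,0,0]]'; python3 st.py;  for i in 1; do python3 -m crank '[[-0.002,0,0,0],[-0.002,0,0,0],[-0.002,0,0,0],[-0.002,0,0,0],[0,0,0,0]]'>/dev/null; python3 st.py; done; python3 - <<'E'
from h import *
save('side','s6.png')
crop('s6.png',270,200,150,110,5,'s6c.png')
E
```

```text
t: 8.1
tcp_pos: [0.5192, 0.1442, 0.0912]
eef_rot: [-90.0, -0.0, -53.1]
force: [0.4, -0.7, 0.2]
grip_width: 0.0001
t 8.1 plat xy mm [ -91.7 -160.3] tip z 18.2 Fplat [-0.08 -0.83  0.16] rot [-8.997e+01 -2.000e-02 -5.309e+01] g 0.0001
t 8.6 plat xy mm [ -91.8 -152.1] tip z 17.9 Fplat [-0.2  -0.04  0.03] rot [-89.99   0.   -53.1 ] g -0.0004
```

View pics/s6c.png

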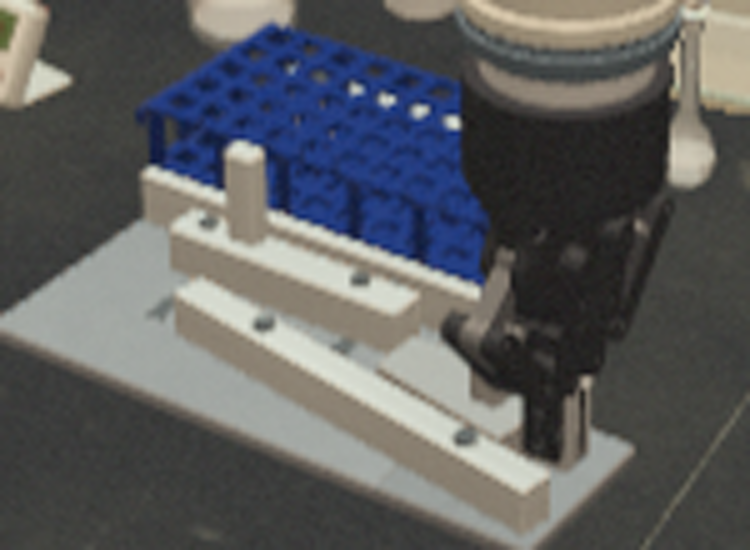

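```bash
for i in 1 2 3; do python3 -m crank '[[-0.002,0,0,0],[-0.002,0,0,0],[-0.002,0,0,0],[0,0,0,0]]'>/dev/null; python3 st.py; done; python3 - <<'E'
from h import *
save('side','s7.png')
crop('s7.png',270,200,150,110,5,'s7c.png')
E
```

```text
t 9.05 plat xy mm [ -91.8 -146. ] tip z 17.9 Fplat [ 0.45  0.54 -0.9 ] rot [-9.000e+01  1.000e-02 -5.309e+01] g 0.0
t 9.45 plat xy mm [ -91.8 -140. ] tip z 17.9 Fplat [-0.17  0.3   0.74] rot [-9.000e+01  2.000e-02 -5.309e+01] g 0.0001
t 9.85 plat xy mm [ -91.8 -134. ] tip z 17.9 Fplat [ 0.2  -0.37 -0.71] rot [-9.00e+01  1.00e-02 -5.31e+01] g 0.0002
```

View pics/s7c.png

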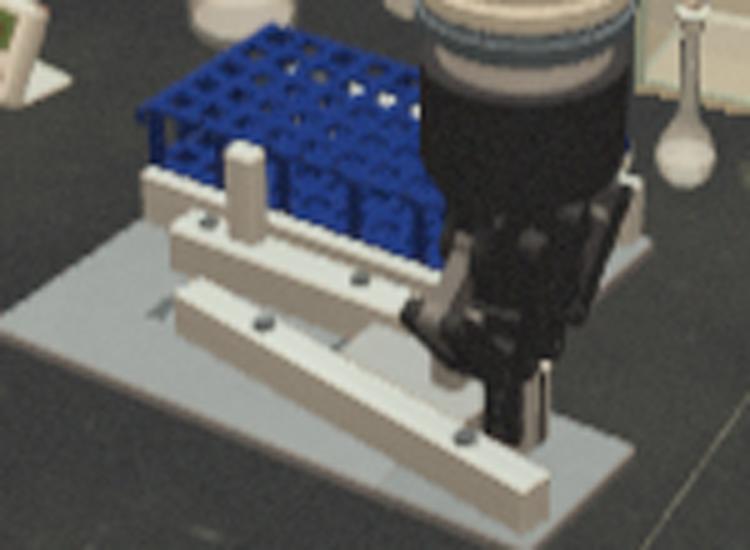

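The wedge is moving ahead of the fingers (nose edge now at (365,330)). I'll follow the 1:6 ramp sideways.

```bash
for i in 1 2 3; do python3 -m crank '[[-0.002,0,0.0003,0],[-0.002,0,0.0003,0],[-0.002,0,0.0003,0],[0,0,0,0]]'>/dev/null; python3 st.py; done; python3 - <<'E'
from h import *
save('side','s8.png')
crop('s8.png',270,200,150,110,5,'s8c.png')
E
```

```text
t 10.3 plat xy mm [ -90.9 -128. ] tip z 17.9 Fplat [-0.95 -0.3   0.24] rot [-9.00e+01  2.00e-02 -5.31e+01] g 0.0002
t 10.7 plat xy mm [ -90. -122.] tip z 17.9 Fplat [-0.15  0.73  0.54] rot [-9.000e+01  2.000e-02 -5.309e+01] g 0.0004
t 11.1 plat xy mm [ -89.1 -116. ] tip z 17.9 Fplat [-0.86  0.07  0.75] rot [-9.000e+01  2.000e-02 -5.309e+01] g -0.0001
```

View pics/s8c.png

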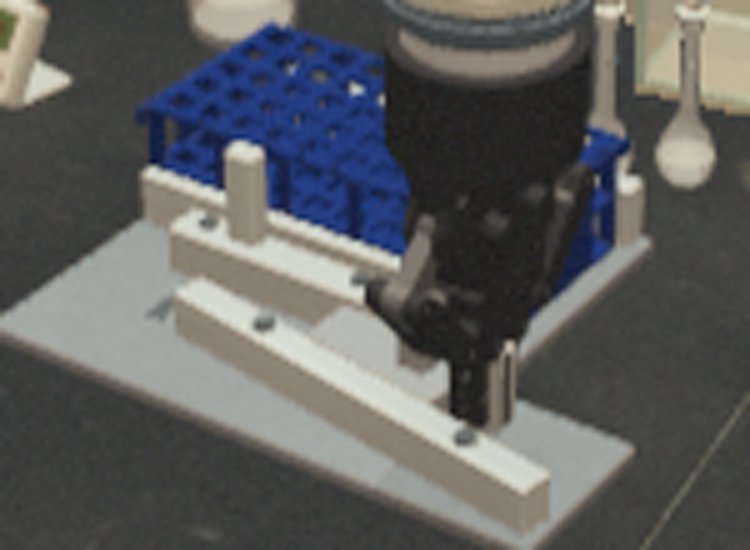

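The nose (320,325) is entering the gap between bar and ramp. I'll continue with feel.

```bash
for i in 1 2 3 4; do python3 -m crank '[[-0.002,0,0.0003,0],[-0.002,0,0.0003,0],[0,0,0,0]]'>/dev/null; python3 st.py; done; python3 - <<'E'
from h import *
save('side','s9.png')
crop('s9.png',270,200,150,110,5,'s9c.png')
E
```

```text
t 11.45 plat xy mm [ -88.5 -112. ] tip z 17.9 Fplat [-0.02  0.69 -0.5 ] rot [-9.00e+01  1.00e-02 -5.31e+01] g -0.0001
t 11.75 plat xy mm [ -87.9 -108. ] tip z 17.9 Fplat [ 0.92 -0.76  0.3 ] rot [-9.00e+01  1.00e-02 -5.31e+01] g -0.0
t 12.05 plat xy mm [ -87.3 -104. ] tip z 17.9 Fplat [-0.35 -0.15  0.76] rot [-9.00e+01  2.00e-02 -5.31e+01] g -0.0001
t 12.35 plat xy mm [ -86.7 -100. ] tip z 17.9 Fplat [ 0.36 -0.35  1.77] rot [-9.00e+01  1.00e-02 -5.31e+01] g -0.0001
```

View pics/s9c.png

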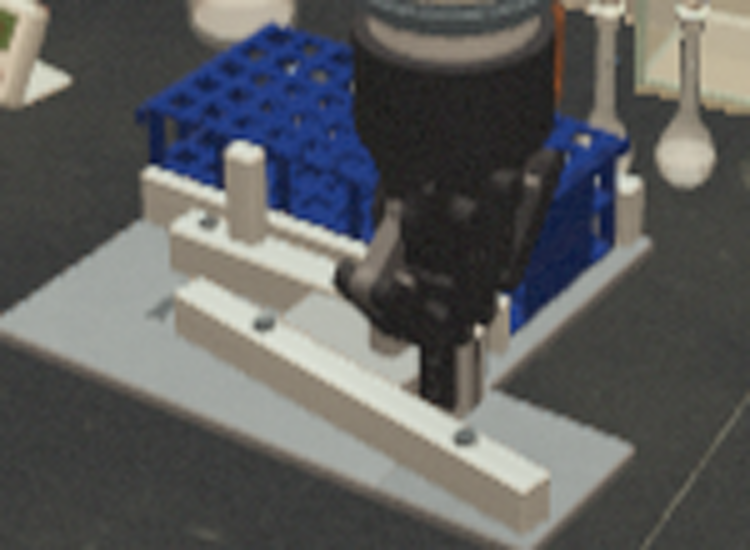

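```bash
for i in 1 2 3 4 5 6; do python3 -m crank '[[-0.002,0,0.0003,0],[0,0,0,0]]'>/dev/null; python3 st.py; done; python3 - <<'E'
from h import *
save('side','s10.png')
crop('s10.png',270,200,150,110,5,'s10c.png')
E
```

```text
t 12.6 plat xy mm [-86.4 -98.1] tip z 17.9 Fplat [ 0.73 -0.13 -0.34] rot [-9.00e+01  1.00e-02 -5.31e+01] g 0.0003
t 12.8 plat xy mm [-86.2 -96.5] tip z 17.9 Fplat [-0.33 -2.61 -0.46] rot [-9.000e+01 -4.000e-02 -5.311e+01] g -0.0003
t 13.0 plat xy mm [-85.9 -95.1] tip z 18.0 Fplat [-0.47 -6.05 -1.07] rot [-90.01  -0.12 -53.14] g -0.0004
t 13.2 plat xy mm [-85.8 -93.8] tip z 18.1 Fplat [-0.67 -8.3   0.11] rot [-90.02  -0.21 -53.15] g 0.0002
t 13.4 plat xy mm [-85.6 -92.6] tip z 18.1 Fplat [ -1.61 -10.99   0.47] rot [-90.03  -0.3  -53.18] g -0.0001
t 13.6 plat xy mm [-85.4 -91.3] tip z 18.2 Fplat [ -2.09 -13.73   0.23] rot [-90.04  -0.39 -53.2 ] g -0.0002
```

View pics/s10c.png

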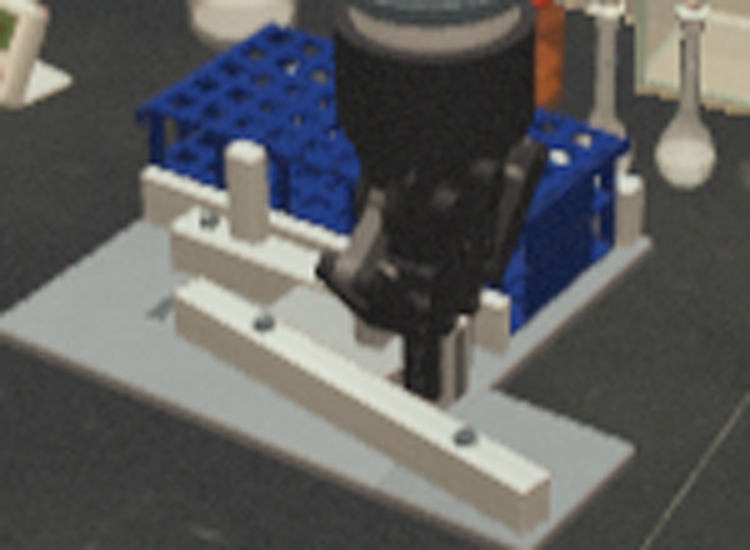

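It is jamming: the force is building steadily at about 1.4 N per commanded mm. Now up to 16 N.

```bash
python3 -m crank '[[-0.001,0,0,0],[0,0,0,0],[0,0,0,0]]'>/dev/null; python3 st.py; python3 -m crank '[[0,0,0,0]]'>/dev/null; python3 st.py; python3 -m crank '[[0,0,0,0]]'>/dev/null; python3 st.py
```

```text
t 13.95 plat xy mm [-85.4 -91. ] tip z 18.3 Fplat [ -3.19 -15.76   0.19] rot [-90.03  -0.46 -53.22] g 0.0003
t 14.05 plat xy mm [-85.4 -91. ] tip z 18.3 Fplat [ -1.89 -16.67   0.5 ] rot [-90.03  -0.46 -53.23] g 0.0001
t 14.15 plat xy mm [-85.4 -91. ] tip z 18.3 Fplat [ -2.79 -15.75  -1.35] rot [-90.03  -0.45 -53.23] g -0.0003
```

The push averages 16.1 N. I'll release straight back, rise clear and check.

```bash
python3 -m crank '[[0.006,0,0,0],[0.006,0,0,0],[0.015,0,0,0],[0.015,0,0,0],[0,-0.03,0,0],[0,-0.04,0,0],[0,-0.04,0,0],[0.03,-0.03,0,0]]'; python3 -m crank '[[0.04,0,0,0],[0.04,0,0,0],[0.04,0,0,0],[0,0,0,0]]'; python3 st.py; python3 - <<'E'
from h import *
save('side','s11.png');save('top','t11.png')
crop('s11.png',250,190,150,110,5,'s11c.png');crop('t11.png',235,165,190,150,4,'t11c.png')
E
```

```text
t: 14.95
tcp_pos: [0.524, 0.15, 0.2341]
eef_rot: [-89.8, 0.0, -52.9]
force: [1.3, 0.3, 0.3]
grip_width: 0.0002
t: 15.35
tcp_pos: [0.5982, 0.0482, 0.2299]
eef_rot: [-90.1, -0.1, -53.4]
force: [0.0, 0.9, -0.6]
grip_width: -0.0003
t 15.35 plat xy mm [ -86.1 -284.4] tip z 156.9 Fplat [ 0.58  0.7  -0.55] rot [-9.008e+01 -6.000e-02 -5.341e+01] g -0.0003
```

View pics/s11c.png

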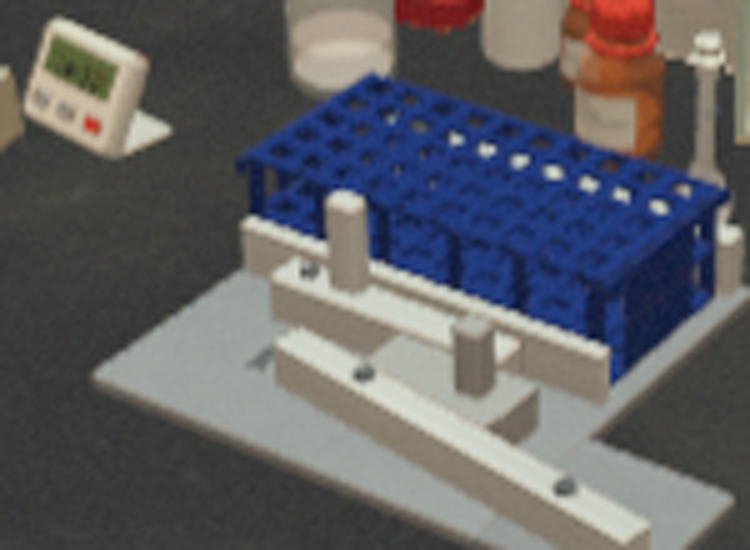

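View pics/t11c.png

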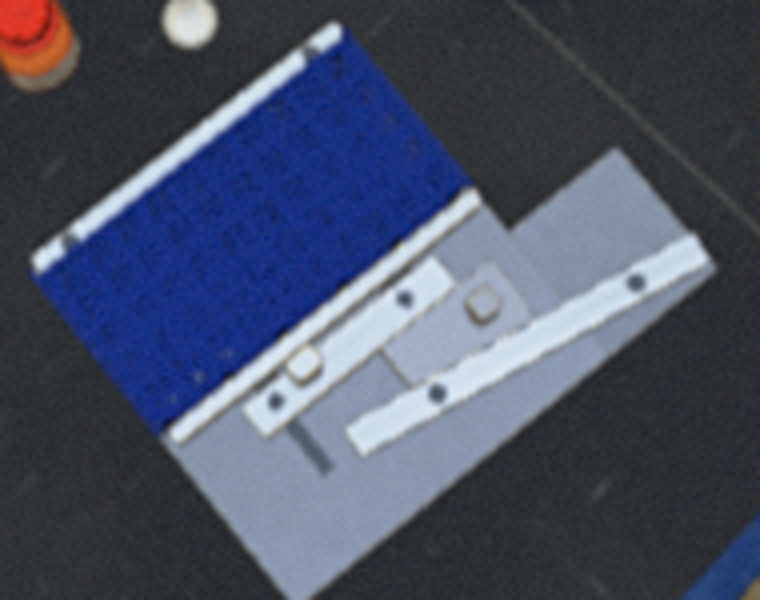

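The wedge sits flush between bar and ramp (tab at (484,303) in the top crop), and the rack is square. I'll let time pass and check for creep or disturbance.

```bash
python3 -m crank '[[0,0,0,0],[0,0,0,0],[0,0,0,0],[0,0,0,0],[0,0,0,0],[0,0,0,0],[0,0,0,0],[0,0,0,0]]'>/dev/null; python3 -m crank '[[0,0,0,0],[0,0,0,0],[0,0,0,0],[0,0,0,0]]'; python3 - <<'E'
from h import *
p=np.load('plat.npy')
def inv(X):
    c,sn=np.cos(p[2]),np.sin(p[2]); d=X[:2]-p[:2]; return np.round(np.array([c*d[0]+sn*d[1],-sn*d[0]+c*d[1]])*1000,1)
a=load('top11.png') if 0 else load('t11.png'); s=load('s11.png')
t2=save('top','t12.png');s2=save('side','s12.png')
print('tab',inv(tri(a,(235+484/4,165+299/4),s,(250+474/5,190+325/5))[0]),'fin',inv(tri(a,(235+305/4,165+362/4),s,(250+347/5,190+197/5))[0]))
for n,x,y,b in(('top',a,t2,load('top0.png')),('side',s,s2,load('side0.png'))):
    g=lambda c:cv2.GaussianBlur(cv2.cvtColor(c['frame'],cv2.COLOR_RGB2GRAY),(3,3),0)
    d=cv2.absdiff(g(x),g(y)); r=(slice(205,275),slice(300,385)) if n=='side' else (slice(165,315),slice(235,420))
    print(n,'creep max diff on platform',d[r].max())
    e=cv2.absdiff(g(b),g(y)); cv2.imwrite('pics/e_%s.png'%n,np.clip(e.astype(int)*4,0,255).astype(np.uint8))
E
```

```text
t: 16.65
tcp_pos: [0.5961, 0.0529, 0.2308]
eef_rot: [-90.0, 0.0, -53.1]
force: [-0.2, -0.3, 0.0]
grip_width: -0.0
tab [-83.5 -60.7] fin [-55.8  25.3]
top creep max diff on platform 6
side creep max diff on platform 5
```

View pics/e_top.png

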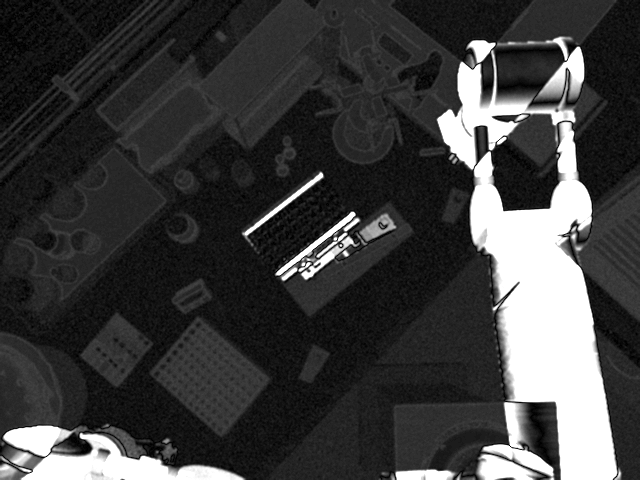

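View pics/s12.png

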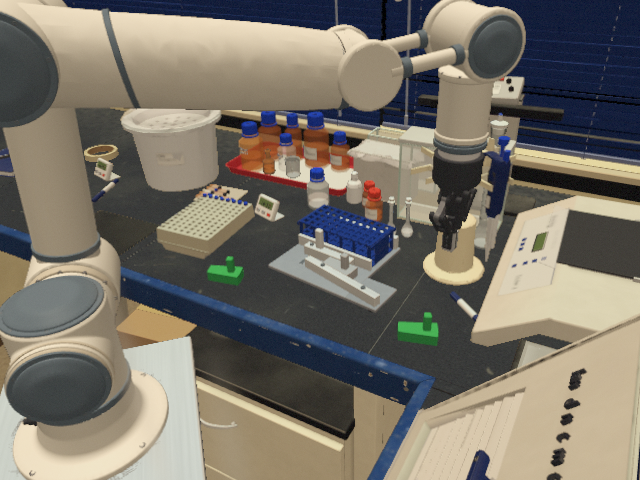

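Only the rack, bar and wedge have changed, and there is no creep. The wedge travelled 65 mm, the bar moved 14 mm and the robot is clear (0 N). Handing in.

```bash
python3 -c "
from workcell import robot
print(robot.close_job())"
```

```text
the job is handed in; nothing more can be done
None
```

The rack is clamped against the fence with the wedge jammed behind the bar, and I handed the job in at about 17 s of the 67 s allowed.

- **Bar:** I pushed the fin with shut fingers until the jaw held the rack square against the fence. The bar moved about 14–15 mm. The push reached about 11 N for a moment, with about 5 N upward on the fingers, before I let go. That is more than a strictly gentle hold.
- **Wedge:** I pushed it low on its tail face along the ramp, about 65 mm, until it jammed. I held 15.8–16.7 N there (mean 16.1 N), then backed the fingers straight off.
- **Last checks:** About 1.3 s after I had moved clear, neither the wedge nor the bar had crept in either view. The rack was still square, tool force was about zero, and the image differences showed nothing else on the bench had moved.
- **Not checked, or in disagreement:**
  - I did not push back on the bar to test that it is fast.
  - The clamp force was not measured. The wedge's travel after first contact suggests 10–15 N, slightly above the 6–13 N stated.
  - Heights measured from the two cameras came out 1–4 mm low against the text, so I relied on contact for the final positions.

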